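# Load the tube holder and set its thumbscrew a quarter turn off its stop

### The job

One red-capped tube already stands in the four-well tube holder: leave it there and take two more from the blue rack, so that three tubes in all stand fully home in wells of the holder, one tube to a well, and the other two stay in the rack. Then turn the orange thumbscrew clockwise until it seats against its stop, keep it there for a moment, and back it off a quarter turn so that the tubes keep some play. Finish still gripping the thumbscrew in that position, and leave the dropper bottle, the label roll and the marker alone.

Things in the scene. Friction and masses are not known exactly. Their poses are not given: they have to be found in the camera images.
- holder: tube holder, fixed: aluminium base 96 x 272 x 4 mm, on it a grey block 44 mm deep (x), 166 mm long (y), 45 mm high with four wells in a row along y; origin on the table, 100 mm from the screw axis along the row; x across the row, y along it towards the thumbscrew, z up. A fixed fence stands over the block on the -x side of the row, its face 10 mm from the row, 52 to 64 mm above the table
- clamp_bar: steel bar 166 mm long that slides along holder x on the +x side of the row, 52 to 64 mm above the table; origin on the table. The screw moves it 3 mm per radian, clockwise towards the tubes; on the screw's stop it leaves about 1 mm beside them
- well0 (a point): centre of the mouth of the well farthest from the thumbscrew, 45 mm above the table; it already holds tube_in. Wells are 18 mm wide with a 3 mm chamfer, 40 mm deep (floor 5 mm above the table), 42 mm apart in a row
- well1 (a point): mouth of the next well, like well0, empty
- well2 (a point): mouth of the next well, like well0, empty
- well3 (a point): mouth of the well nearest the thumbscrew (79 mm from its axis), like well0, empty
- thumbscrew (a joint): angle of the thumbscrew on its upright axis, rad: 0 = seated against its hard stop, grows counter-clockwise seen from above (backing off), up to 3.4; starts between 0.9 and 1.8. Stays where it is left; about 0.08 N m turns it
- thumb_wings (a point): centre of the orange upright wing plate of the thumbscrew, 46 mm long, 9 mm thick, 28 mm high; this point lies on the screw axis, 77 mm above the table (plate 63 to 91 mm); x along its length, y through its thickness, z up. It does not rise or sink as it turns. Under it: a round collar 24 mm across up to 64 mm, a grey housing 46 x 46 mm up to 49 mm
- rack: blue 96-place tube rack 190 x 280 x 45 mm, fixed; origin at the centre of its underside, y along its length; square places 18 mm wide, 22.5 mm apart, their floor 3 mm above the table; four tubes stand in it
- tube_a: sample tube, clear body 15.5 mm across, red screw cap 19 mm across and 18 mm high, 108 mm tall in all, 16 g; origin at the centre of its foot, z up to the cap; it stands loose and may lean up to about 0.1 rad. Stands in the rack at the start
- tube_b: sample tube, clear body 15.5 mm across, red screw cap 19 mm across and 18 mm high, 108 mm tall in all, 16 g; origin at the centre of its foot, z up to the cap; it stands loose and may lean up to about 0.1 rad. Stands in the rack at the start
- tube_c: sample tube, clear body 15.5 mm across, red screw cap 19 mm across and 18 mm high, 108 mm tall in all, 16 g; origin at the centre of its foot, z up to the cap; it stands loose and may lean up to about 0.1 rad. Stands in the rack at the start
- tube_d: sample tube, clear body 15.5 mm across, red screw cap 19 mm across and 18 mm high, 108 mm tall in all, 16 g; origin at the centre of its foot, z up to the cap; it stands loose and may lean up to about 0.1 rad. Stands in the rack at the start
- tube_in: sample tube, clear body 15.5 mm across, red screw cap 19 mm across and 18 mm high, 108 mm tall in all, 16 g; origin at the centre of its foot, z up to the cap; it stands loose and may lean up to about 0.1 rad. Stands in well0 of the holder from the start
- dropper_a: bystander: amber dropper bottle, 33 mm across, 102 mm tall, standing; origin at the centre of its foot
- label_roll: bystander: white label roll, 79 mm across, 30 mm high; origin at the centre of its underside
- marker: bystander: marker pen with black cap, 135 mm long, 17 mm thick, lying along its y axis; origin at the centre of its underside

How it is judged:
By the outcome, as a careful person would: the job done as asked, in the order asked, and still so for the second after the job is handed in, while the arm keeps its last pose, push and grip.
It also fails if it takes over 72 s, if anything falls off the work surface, if the arm or the gripper's body presses on something with over 40 N, if the wrist force passes 120 N, or if a joint passes its speed limit or range.

### The arm

A 7-joint arm with a two-finger parallel gripper is mounted at the origin on a cart in front of the work surface, level with it; the furniture and walls round the work are solid. World frame = base frame: x ahead of the robot, y to its left, z up, the work surface at z = 0. Lengths are in m, angles in degrees, forces in N, time in s.
With the tool pointing down it reaches from about 0.425 to 0.875 m from the base axis. Payload 4.7 kg.
Tool frame: the origin (TCP) lies between the finger pads; the fingertips stand 8 mm ahead of it and the grasp point (between the pads) lies 11 mm behind it (env.tip_extent is the distance from the TCP to the fingertips, in m); z points along the fingers, y is the line along which they close (so a half turn about z gives the same grasp; the last joint's range is limited). The gripper opens to 87 mm and grips with 3 to 60 N. Pads are 19 mm wide; open, the fingers measure 117 mm over their backs; the gripper's body (75 mm by 190 mm) begins 51 mm behind the grasp point.
Start: joints at [66.755, 18.392, -4.016, 83.108, 1.295, 78.541, -3.26], TCP at [0.265, -0.594, 0.231] pointing down, gripper open.
Joint ranges: [-163.93, 163.93], [-17.29, 119.83], [-79.2, 71.16], [3.27, 140.29], [-89.18, 269.18], [5.43, 117.66], [-154.24, 154.24]. Speed limits (degrees/s): [147.25, 147.25, 180, 180, 180, 180, 180].

### API

Orientations are given as [roll, pitch, yaw] about the fixed x, y, z axes, in that order (R = Rz(yaw) Ry(pitch) Rx(roll)).
In Python, from cell import sensors, vision, workorder, env gives the robot as it stands.
- The arm moves only by the tool drive_tool, never from a script. Its argument "moves" is a list of rows, each an object of numbers: "x", "y", "z": the shift along the tool's x, y, z in mm; "rx", "ry", "rz": the turn, a rotation vector about the tool's x, y, z in rad; "fingers": the closure, from -1 (fully open) to 1 (shut). In form: [{"x": .., "y": .., "z": .., "rx": .., "ry": .., "rz": .., "fingers": ..}, ...]. A call has 1 to 20 rows; each row is the pose to reach, as a shift and turn from the pose commanded when the call began, along the tool's axes at that moment; what a row does not reach only later rows make up. A row lasts 1/8 s, in which the tool goes at most 62.5 mm and 10.7 degrees, less where a joint would pass 70% of its speed; a pose out of reach is approached as far as the arm can. A call with a gripper value outside its range is refused whole. The fingers move at their own pace and stop on an object; "force" is the grip in N (left out, the last holds). Time passes only in rows, so rows that repeat a pose let the fingers close. It gives the time, the measured TCP pose, the force, the opening and the grip force at its end, in the units of the state.
- sensors.get_obs(): the state, without advancing time (a new reading comes with each control period).
- vision.read_camera(name): name is "side" or "top" or "wrist"; returns a dict with "image" (400x640x3 uint8, red, green, blue), "fx", "fy", "cx", "cy" (pixels), "k1" (the pictures are not rectified: a ray, as slopes to the right and down, at radius r is drawn at 1 + k1 r^2 times it, then the intrinsics apply), "R" (3x3) and "t" (3): a world point X has camera coordinates R X + t. Camera axes: x right, y down, z forward; pixel columns grow to the right and rows downward; lengths in m; the calibration is good to about 2 mm. A picture is of the moment at which its call begins. There is no depth.
- workorder.sign_off(): hands the job in; it is judged then, once.
The state is a dict: "time_s": time; "qpos": joint angles; "joint_velocities": joint speeds; "effort": joint torques, N m; "tool_pos": TCP position; "tool_rot": TCP orientation; "force": force on the tool from outside, world axes, zero at the start; "wrist_torque": the same for the moment, N m; "grip_width": finger opening in m; "grasp_force": force on a finger pad.
Only numpy, scipy, OpenCV 4.12 (cv2) and the standard library are available. Lean on these libraries where they do the work, as an engineer would, in place of code of your own. Each camera call takes 0.05 s, during which the arm holds its last target. There are 200 camera calls.

## Working session

There is one attempt and no reset: what is moved stays moved. The work goes in short steps, Python scripts to look and compute and a tool call to move; the robot and the scene stay as the last step left them, time stands still between calls to the robot, and variables do not carry over. Pictures are saved under pics/ and viewed, at most 10 in all, crops included, and the job is handed in when it is done.

Besides the shell and the picture viewer there is one more tool, called after "Request:" as name(argument=value, ...) on one line, values as JSON. drive_tool: Moves the arm, as the interface text tells. Its arguments: {"type":"object","properties":{"moves":{"type":"array"},"force":{"type":"number"}},"required":["moves"]}

```bash
mkdir -p pics
cat > h.py <<'E'
import numpy as np, cv2
from cell import sensors, vision, workorder, env
from scipy.spatial.transform import Rotation as Ro
def snap(n,f):
    c=vision.read_camera(n); np.savez('pics/'+f+'.npz',**c); cv2.imwrite('pics/'+f+'.png',c['image'][:,:,::-1]); return c
def load(f): return dict(np.load('pics/'+f+'.npz'))
def ray(c,u,v):
    d=np.array([(u-c['cx'])/c['fx'],(v-c['cy'])/c['fy']]); s=d.copy()
    for _ in range(20): s=d/(1+c['k1']*(s@s))
    R=c['R']; return -R.T@c['t'], R.T@np.array([s[0],s[1],1])
def atz(c,u,v,z):
    o,d=ray(c,u,v); return o+d*(z-o[2])/d[2]
def tri(*obs):
    A=np.zeros((3,3));b=np.zeros(3);L=[]
    for c,u,v in obs:
        o,d=ray(c,u,v); d=d/np.linalg.norm(d);P=np.eye(3)-np.outer(d,d);A+=P;b+=P@o;L.append((o,P))
    X=np.linalg.solve(A,b); return X,[round(1e3*np.linalg.norm(P@(X-o)),1) for o,P in L]
def proj(c,X):
    p=c['R']@np.asarray(X)+c['t']; s=p[:2]/p[2]; s=s*(1+c['k1']*(s@s)); return s*[c['fx'],c['fy']]+[c['cx'],c['cy']]
E
python3 - <<'E'
from h import *
for n in('top','side','wrist'):
    c=snap(n,n+'0'); print(n,c['fx'],c['k1'],(-c['R'].T@c['t']).round(3),c['R'][2].round(2))
o=sensors.get_obs(); print(o)
a=cv2.imread('pics/top0.png');b=cv2.imread('pics/side0.png')
E
```

```text
top 368.4424568572434 -0.05234514595820239 [ 0.549 -0.016  1.103] [ 0.1   0.03 -0.99]
side 497.79621204791795 -0.11996221352803034 [ 0.563 -0.961  0.721] [ 0.07  0.83 -0.55]
wrist 305.97330998319114 -0.046050452175914934 [ 0.336 -0.561  0.384] [-0.26 -0.11 -0.96]
{'time_s': 0.15, 'qpos': array([66.75537419, 18.42821167, -4.01668609, 83.16139913,  1.29705401,
       78.54239864, -3.26078231]), 'joint_velocities': array([ 0.08669856, -0.20971415, -0.09034046, -0.20547615, -0.04515615,
        0.01388345, -0.05637159]), 'effort': array([ 5.05146636e-04, -4.91795611e+01, -4.04615253e-01, -3.12877429e+01,
       -6.40997104e-02,  4.03870689e-02,  9.85501310e-05]), 'tool_pos': array([ 0.26470123, -0.59318343,  0.22970294]), 'tool_rot': array([-1.79913334e+02,  6.94700675e-03,  2.40548039e+01]), 'force': array([ 0.49857583, -0.31486489, -0.59246194]), 'wrist_torque': array([ 0.00139651,  0.01720208, -0.00722457]), 'grasp_force': 0.0, 'grip_width': 0.08714944330976153}
```

View pics/top0.png

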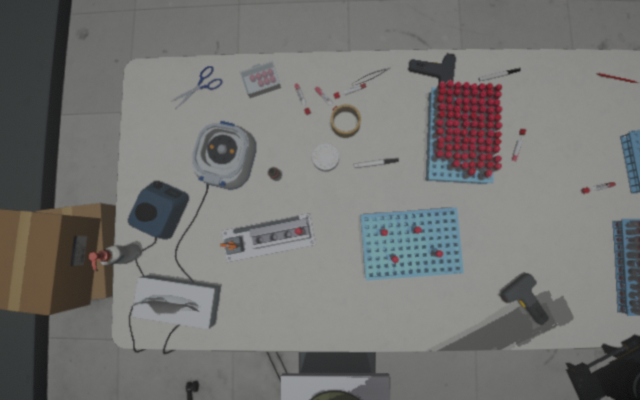

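View pics/side0.png

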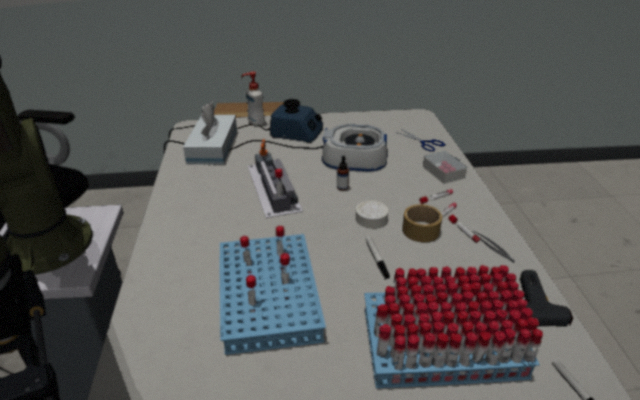

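Top view: holder at about (268,237) with the thumbscrew at its left (230,243) and tube_in at (299,231). The target rack is at (412,243), with caps near (384,232), (417,230), (394,259) and (438,253). Next I enlarge both views.

Run:
```python
from h import *
a=cv2.imread('pics/top0.png')[205:285,218:468];b=cv2.imread('pics/side0.png')
k=dict(interpolation=cv2.INTER_CUBIC)
A=cv2.resize(a,None,fx=3.2,fy=3.2,**k)
B=cv2.resize(b[220:320,215:315],None,fx=3.3,fy=3.3,**k);C=cv2.resize(b[130:220,235:305],(257,330),**k)
im=np.zeros((256+330,800,3),np.uint8);im[:256]=A;im[256:586,:330]=B;im[256:586,340:597]=C
cv2.imwrite('pics/z0.png',im)
def red(f,x0,y0,x1,y1):
    i=cv2.cvtColor(cv2.imread(f),cv2.COLOR_BGR2HSV)
    m=(((i[...,0]<5)|(i[...,0]>172))&(i[...,1]>130)&(i[...,2]>60)).astype(np.uint8)
    n,l,s,ce=cv2.connectedComponentsWithStats(m)
    for k in range(1,n):
        if s[k,4]>8 and x0<ce[k][0]<x1 and y0<ce[k][1]<y1: print(f,ce[k].round(1),s[k])
red('pics/top0.png',218,205,468,285); red('pics/side0.png',215,130,330,320)
```

```text
pics/top0.png [298.2 230.8] [296 229   5   5  19]
pics/top0.png [417.4 229.6] [415 228   6   4  21]
pics/top0.png [384.  232.2] [382 230   5   5  19]
pics/top0.png [438.8 253.2] [437 251   5   5  20]
pics/top0.png [394.8 259. ] [393 257   5   5  20]
pics/side0.png [278.1 172.3] [275 169   7   8  50]
pics/side0.png [279.5 230.5] [276 226   8  10  59]
pics/side0.png [244.1 241. ] [241 237   7  10  59]
pics/side0.png [284.4 258.4] [281 253   8  12  81]
pics/side0.png [250.5 280.7] [247 276   8  11  79]
```

View pics/z0.png

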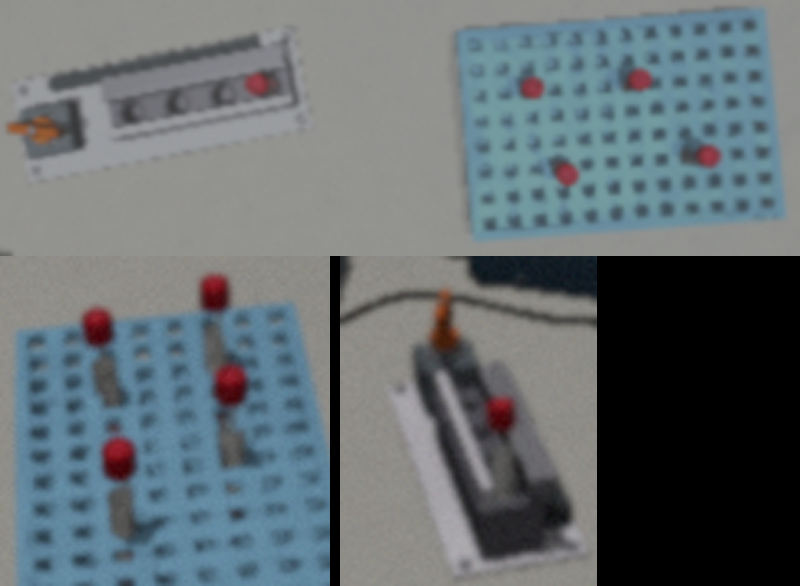

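Enlarged view: empty wells at about (258.6,239.4), (273.6,236.6) and (287.7,234.1) in the original top image. Screw is at (230,243) and the rack caps are as detected.

Run:
```python
from h import *
T=load('top0');S=load('side0')
for n,t,s in [('in',(298.2,230.8),(278.1,172.3)),('A',(384,232.2),(279.5,230.5)),('A2',(384,232.2),(244.1,241)),('B',(417.4,229.6),(284.4,258.4)),('C',(394.8,259),(244.1,241)),('D',(438.8,253.2),(250.5,280.7))]:
    X,e=tri((T,*t),(S,*s)); print(n,X.round(4),e)
for w in [(258.6,239.4),(273.6,236.6),(287.7,234.1)]: print(atz(T,*w,.045).round(4))
print('screw',atz(T,231,245,.08).round(4))
z=lambda x,y:(218+x/3.2,205+y/3.2)
for p in [(460,30),(762,10),(788,213),(475,238)]: print('rack',atz(T,*z(*p),.045).round(4))
```

```text
in [0.5697 0.095  0.1037] [np.float64(1.9), np.float64(1.9)]
A [ 0.564  -0.1373  0.1007] [np.float64(1.3), np.float64(1.3)]
A2 [ 0.5272 -0.1427  0.0864] [np.float64(38.6), np.float64(38.6)]
B [ 0.57   -0.2275  0.1011] [np.float64(1.2), np.float64(1.2)]
C [ 0.4918 -0.1647  0.1005] [np.float64(1.3), np.float64(1.3)]
D [ 0.5059 -0.2831  0.1006] [np.float64(1.3), np.float64(1.3)]
[0.5493 0.2164 0.045 ]
[0.5569 0.1728 0.045 ]
[0.5637 0.1319 0.045 ]
screw [0.5342 0.2868 0.08  ]
rack [ 0.618  -0.0816  0.045 ]
rack [ 0.6324 -0.3522  0.045 ]
rack [ 0.4524 -0.3681  0.045 ]
rack [ 0.4336 -0.0915  0.045 ]
```

```bash
cat >> h.py <<'E'
def delta(p,yaw,roll=180.,pitch=0.):
    o=sensors.get_obs(); R0=Ro.from_euler('xyz',o['tool_rot'],degrees=True)
    R1=Ro.from_euler('xyz',[roll,pitch,yaw],degrees=True)
    d=R0.inv().apply(np.asarray(p)-o['tool_pos'])*1e3; r=(R0.inv()*R1).as_rotvec()
    print('d',d.round(1),'r',r.round(4))
E
python3 - <<'E'
from h import *
delta([.55,-.12,.23],99.7)
E
```

```text
d [ 4.534e+02 -3.158e+02  1.000e-01] r [-1.4000e-03 -9.0000e-04 -1.3203e+00]
```

Request:
drive_tool(moves=[{"x":227,"y":-158,"z":0,"rz":-0.66,"fingers":-1},{"x":453,"y":-316,"z":0,"rz":-1.32,"fingers":-1},{"x":453,"y":-316,"z":0,"rz":-1.32,"fingers":-1},{"x":453,"y":-316,"z":0,"rz":-1.32,"fingers":-1},{"x":453,"y":-316,"z":0,"rz":-1.32,"fingers":-1},{"x":453,"y":-316,"z":0,"rz":-1.32,"fingers":-1},{"x":453,"y":-316,"z":0,"rz":-1.32,"fingers":-1},{"x":453,"y":-316,"z":0,"rz":-1.32,"fingers":-1},{"x":453,"y":-316,"z":0,"rz":-1.32,"fingers":-1},{"x":453,"y":-316,"z":0,"rz":-1.32,"fingers":-1},{"x":453,"y":-316,"z":0,"rz":-1.32,"fingers":-1}])

```text
invalid input at $.moves[0]: expected keys x, y, z, rx, ry, rz, fingers
```

Request:
drive_tool(moves=[{"x":227,"y":-158,"z":0,"rx":0,"ry":0,"rz":-0.66,"fingers":-1},{"x":453,"y":-316,"z":0,"rx":0,"ry":0,"rz":-1.32,"fingers":-1},{"x":453,"y":-316,"z":0,"rx":0,"ry":0,"rz":-1.32,"fingers":-1},{"x":453,"y":-316,"z":0,"rx":0,"ry":0,"rz":-1.32,"fingers":-1},{"x":453,"y":-316,"z":0,"rx":0,"ry":0,"rz":-1.32,"fingers":-1},{"x":453,"y":-316,"z":0,"rx":0,"ry":0,"rz":-1.32,"fingers":-1},{"x":453,"y":-316,"z":0,"rx":0,"ry":0,"rz":-1.32,"fingers":-1},{"x":453,"y":-316,"z":0,"rx":0,"ry":0,"rz":-1.32,"fingers":-1},{"x":453,"y":-316,"z":0,"rx":0,"ry":0,"rz":-1.32,"fingers":-1},{"x":453,"y":-316,"z":0,"rx":0,"ry":0,"rz":-1.32,"fingers":-1}])

```text
time_s: 1.4
tool_pos: [0.5514, -0.1144, 0.2304]
tool_rot: [179.9, -0.1, 100.2]
force: [0.6, -0.5, -0.1]
grip_width: 0.0868
grasp_force: 0.0
```

Run:
```python
from h import *
c=snap('wrist','w1'); o=sensors.get_obs(); print(o['time_s'],o['tool_pos'],o['tool_rot'],o['qpos'])
for n,p in dict(A=[.564,-.1373,.1],C=[.4918,-.1647,.1],B=[.57,-.2275,.1],w1=[.5637,.1319,.045],inn=[.5697,.095,.104]).items(): print(n,proj(c,p).round(0))
a=c['image'][:,:,::-1]; cv2.imwrite('pics/w1z.png',cv2.resize(a,(800,500),interpolation=cv2.INTER_CUBIC))
```

```text
1.45 [ 0.55027579 -0.11789652  0.23023298] [-1.79981662e+02 -4.25066366e-02  9.99641783e+01] [ 38.42285166  10.05842985 -32.45499502  94.86532676   5.48973563
  76.71087626  15.06423438]
A [323. 215.]
C [247. 229.]
B [313. 294.]
w1 [373. -66.]
inn [383. -53.]
```

View pics/w1z.png

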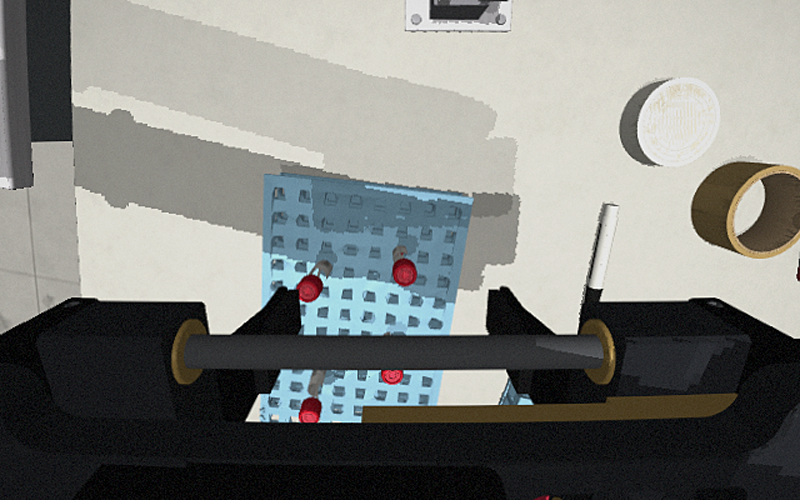

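Wrist view: cap A at about (323,217) px and cap C at (248,230), within 2 px of the predictions. I refine A and C and grasp A first.

```bash
cat >> h.py <<'E'
def red(c,box,amin=60):
    i=cv2.cvtColor(c['image'],cv2.COLOR_RGB2HSV)
    m=(((i[...,0]<6)|(i[...,0]>170))&(i[...,1]>120)&(i[...,2]>50)).astype(np.uint8)
    n,l,s,ce=cv2.connectedComponentsWithStats(m); x0,y0,x1,y1=box
    return [(ce[k],s[k]) for k in range(1,n) if s[k,4]>amin and x0<ce[k][0]<x1 and y0<ce[k][1]<y1]
E
python3 - <<'E'
from h import *
c=load('w1');T=load('top0');S=load('side0')
for r in red(c,(200,190,420,330)): print(r)
r=[q for q,_ in red(c,(200,190,420,250))]
f=lambda x:min(r,key=lambda q:abs(q[0]-x))
for n,x,t,s in [('A',323,(384,232.2),(279.5,230.5)),('C',248,(394.8,259),(244.1,241))]:
    for z in (.098,.102,.106): print(n,atz(c,*f(x),z).round(4))
    print(tri((c,*f(x)),(T,*t),(S,*s)),tri((c,*f(x)),(S,*s)))
# body lower visible point in rack top plane
for n,p in [('A',(401,250)),('C',(322,268))]: print(n,'body@45',atz(c,p[0]/1.25,p[1]/1.25,.045).round(4))
delta([.5635,-.1375,.17],99.7)
E
```

```text
(array([323.10447761, 217.54626866]), array([314, 207,  19,  22, 335], dtype=int32))
(array([247.35628743, 230.26946108]), array([237, 220,  21,  22, 334], dtype=int32))
(array([313.13142857, 300.76      ]), array([305, 296,  18,  12, 175], dtype=int32))
(array([247.7440273 , 328.32081911]), array([239, 318,  18,  20, 293], dtype=int32))
A [ 0.565  -0.1401  0.098 ]
A [ 0.5647 -0.1387  0.102 ]
A [ 0.5643 -0.1373  0.106 ]
(array([ 0.56423807, -0.13805755,  0.10151454]), [np.float64(0.9), np.float64(1.3), np.float64(1.5)]) (array([ 0.56370831, -0.1387611 ,  0.10184015]), [np.float64(1.0), np.float64(1.0)])
C [ 0.492  -0.1672  0.098 ]
C [ 0.4927 -0.1654  0.102 ]
C [ 0.4933 -0.1636  0.106 ]
(array([ 0.49206379, -0.165246  ,  0.10102462]), [np.float64(0.7), np.float64(1.3), np.float64(1.5)]) (array([ 0.49154128, -0.1658138 ,  0.10118944]), [np.float64(1.0), np.float64(1.0)])
A body@45 [ 0.5635 -0.1381  0.045 ]
C body@45 [ 0.4933 -0.1688  0.045 ]
d [-21.6   9.7  60.2] r [-0.0003 -0.0007  0.0046]
```

Request:
drive_tool(moves=[{"x":-22.7,"y":10,"z":30,"rx":0,"ry":0,"rz":0.005,"fingers":-0.2},{"x":-22.7,"y":10,"z":80,"rx":0,"ry":0,"rz":0.005,"fingers":-0.2},{"x":-22.7,"y":10,"z":115,"rx":0,"ry":0,"rz":0.005,"fingers":-0.2},{"x":-22.7,"y":10,"z":138,"rx":0,"ry":0,"rz":0.005,"fingers":-0.2},{"x":-22.7,"y":10,"z":138,"rx":0,"ry":0,"rz":0.005,"fingers":-0.2}])

```text
time_s: 2.08
tool_pos: [0.561, -0.1427, 0.0904]
tool_rot: [-179.7, -0.1, 99.3]
force: [-0.0, -0.2, 0.5]
grip_width: 0.0532
grasp_force: 0.0
```

Run:
```python
from h import *
o=sensors.get_obs(); print(o['time_s'],o['tool_pos'],o['tool_rot'],o['force'],o['grip_width'])
delta([.564,-.1385,.092],99.7)
```

```text
2.075 [ 0.56100126 -0.14267099  0.09036983] [-1.79728526e+02 -7.54701101e-02  9.92588439e+01] [-0.02693767 -0.17219229  0.51763847] 0.05321374078224774
d [ 3.6  3.6 -1.6] r [-0.0047 -0.0013 -0.0077]
```

Request:
drive_tool(moves=[{"x":3.6,"y":3,"z":-1,"rx":0,"ry":0,"rz":-0.006,"fingers":-0.2},{"x":3.6,"y":3,"z":-1,"rx":0,"ry":0,"rz":-0.006,"fingers":-0.2}])

```text
time_s: 2.33
tool_pos: [0.5671, -0.137, 0.0952]
tool_rot: [179.9, 0.1, 99.8]
force: [1.2, 0.1, 0.6]
grip_width: 0.0523
grasp_force: 0.0
```

Run:
```python
from h import *
c=snap('wrist','w2')
o=sensors.get_obs(); print(o['time_s'],o['tool_pos'],o['tool_rot'],o['force'],o['grip_width'])
delta([.564,-.1385,.092],99.7)
print(proj(c,[.564,-.1385,.102]),[(q.round(1),s) for q,s in red(c,(0,0,640,400))])
```

```text
2.375 [ 0.56682761 -0.13706755  0.09502694] [1.79877072e+02 7.26036999e-02 9.97585819e+01] [ 0.12100894 -0.84059615  0.54627222] 0.05251627517961144
d [-0.9 -3.   3. ] r [0.0021 0.0013 0.001 ]
[308.21921234 260.12738644] [(array([309.4, 255.2]), array([292, 240,  36,  29, 859], dtype=int32))]
```

Request:
drive_tool(force=15, moves=[{"x":-0.9,"y":-2.2,"z":3,"rx":0,"ry":0,"rz":0,"fingers":-0.2},{"x":-0.9,"y":-2.2,"z":3,"rx":0,"ry":0,"rz":0,"fingers":-0.2},{"x":-0.9,"y":-2.2,"z":3,"rx":0,"ry":0,"rz":0,"fingers":0.8},{"x":-0.9,"y":-2.2,"z":3,"rx":0,"ry":0,"rz":0,"fingers":0.8},{"x":-0.9,"y":-2.2,"z":3,"rx":0,"ry":0,"rz":0,"fingers":0.8},{"x":-0.9,"y":-2.2,"z":3,"rx":0,"ry":0,"rz":0,"fingers":0.8}])

```text
time_s: 3.12
tool_pos: [0.5638, -0.1383, 0.0905]
tool_rot: [-180.0, 0.0, 99.7]
force: [-0.1, -0.2, 0.3]
grip_width: 0.0202
grasp_force: 0.0
```

Request:
drive_tool(moves=[{"x":0,"y":0,"z":0,"rx":0,"ry":0,"rz":0,"fingers":0.8},{"x":0,"y":0,"z":0,"rx":0,"ry":0,"rz":0,"fingers":0.8},{"x":0,"y":0,"z":-30,"rx":0,"ry":0,"rz":0,"fingers":0.8},{"x":0,"y":0,"z":-80,"rx":0,"ry":0,"rz":0,"fingers":0.8},{"x":0,"y":0,"z":-119,"rx":0,"ry":0,"rz":0,"fingers":0.8},{"x":0,"y":0,"z":-119,"rx":0,"ry":0,"rz":0,"fingers":0.8}])

```text
time_s: 3.88
tool_pos: [0.566, -0.1385, 0.2134]
tool_rot: [179.7, 0.2, 99.7]
force: [0.2, -0.4, 0.3]
grip_width: 0.0175
grasp_force: 15.0
```

Run:
```python
from h import *
o=sensors.get_obs(); print(o['time_s'],o['tool_pos'],o['grip_width'],o['grasp_force'])
delta([.5569,.1,.21],99.7)
```

```text
3.875 [ 0.56597145 -0.1385178   0.21335733] 0.017475493499396068 14.999852421315154
d [236.6  31.4   2.8] r [0.0061 0.0033 0.0007]
```

Request:
drive_tool(moves=[{"x":60,"y":8,"z":0,"rx":0,"ry":0,"rz":0,"fingers":0.8},{"x":120,"y":16,"z":0,"rx":0,"ry":0,"rz":0,"fingers":0.8},{"x":170,"y":24,"z":0,"rx":0,"ry":0,"rz":0,"fingers":0.8},{"x":197,"y":25,"z":0,"rx":0,"ry":0,"rz":0,"fingers":0.8},{"x":197,"y":25,"z":0,"rx":0,"ry":0,"rz":0,"fingers":0.8},{"x":197,"y":25,"z":0,"rx":0,"ry":0,"rz":0,"fingers":0.8}])

```text
time_s: 4.62
tool_pos: [0.555, 0.0583, 0.2087]
tool_rot: [-179.9, 0.0, 99.7]
force: [0.2, 0.2, 0.5]
grip_width: 0.018
grasp_force: 15.0
```

Run:
```python
from h import *
c=snap('wrist','w3'); s=snap('side','s3'); t=snap('top','t3'); o=sensors.get_obs(); print(o['time_s'],o['tool_pos'],o['tool_rot'],o['grip_width'],o['grasp_force'])
k=dict(interpolation=cv2.INTER_CUBIC)
a=cv2.resize(c['image'][0:270,150:500,::-1],None,fx=1.55,fy=1.55,**k)
p=proj(s,o['tool_pos']).astype(int); print(p)
b=cv2.resize(s['image'][p[1]-25:p[1]+60,p[0]-30:p[0]+30,::-1],(240,340),**k)
im=np.zeros((420,800,3),np.uint8); im[:a.shape[0],:a.shape[1]]=a[:420]; im[:340,550:790]=b; cv2.imwrite('pics/w3z.png',im)
```

```text
4.775 [0.55527905 0.05806488 0.20913802] [-1.79962201e+02  2.65608453e-02  9.95708621e+01] 0.01795959367444639 14.99986417911714
[270 140]
```

View pics/w3z.png

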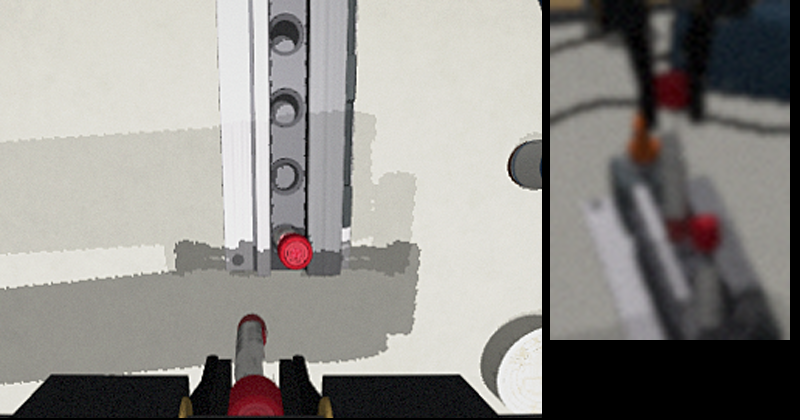

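Wrist crop: well mouths centred at about (286,175), (286,109) and (285,36) in crop pixels; tube_in cap at (295,251); held tube's foot near (252,325). The row runs straight up the image, so yaw is aligned.

Run:
```python
from h import *
c=load('w3');T=load('top0')
z=lambda x,y:(150+x/1.55,y/1.55)
W={1:(286,175.5),2:(286,109.5),3:(285.5,36)}; TT={3:(258.6,239.4),2:(273.6,236.6),1:(287.7,234.1)}
P={}
for k in W:
    P[k]=atz(c,*z(*W[k]),.045); print(k,P[k].round(4),tri((c,*z(*W[k])),(T,*TT[k])))
for a,b in((1,2),(2,3)): d=P[b]-P[a]; print(np.linalg.norm(d),np.degrees(np.arctan2(-d[0],d[1])))
print('foot',atz(c,*z(252,325),.1215).round(4), 'in cap',[ (atz(c,*q,.106).round(4)) for q,s in red(c,(250,120,400,200))])
o=sensors.get_obs();print(o['tool_pos'])
```

```text
1 [0.5627 0.1326 0.045 ] (array([0.56347715, 0.13265801, 0.03877842]), [np.float64(0.4), np.float64(0.4)])
2 [0.5553 0.1723 0.045 ] (array([0.55623498, 0.17322475, 0.04020506]), [np.float64(0.8), np.float64(0.8)])
3 [0.5473 0.2138 0.045 ] (array([ 0.54916371,  0.24036896, -0.06367026]), [np.float64(0.2), np.float64(0.2)])
0.04036388821655259 10.601555811863614
0.042276365023564536 10.953714677392593
foot [0.5542 0.0537 0.1215] in cap [array([0.5706, 0.0946, 0.106 ])]
[0.55527905 0.05806488 0.20913802]
```

Run:
```python
from h import *
c=load('w3'); o=np.array([.5553,.0581,.2091])
th=np.linspace(0,6.28,60); circ=lambda x,y,z,r:np.array([proj(c,[x+r*np.cos(t),y+r*np.sin(t),z]) for t in th])
for dy in(-.006,-.003,0,.003):
  p=(circ(o[0],o[1]+dy,.1215,.0077)-[150,0])*1.55; q=(circ(o[0],o[1]+dy,.2291,.0095)-[150,0])*1.55; b=(circ(o[0],o[1]+dy,.2091,.0095)-[150,0])*1.55
  print(dy,'foot',p.min(0).round(),p.max(0).round(),'captop',q.min(0).round(),q.max(0).round(),'capbot',b.min(0).round())
im=cv2.resize(c['image'][190:270,270:360,::-1],None,fx=7,fy=7,interpolation=cv2.INTER_CUBIC);cv2.imwrite('pics/f3.png',im)
```

```text
-0.006 foot [239. 314.] [268. 341.] captop [223. 412.] [282. 463.] capbot [226. 384.]
-0.003 foot [240. 309.] [269. 336.] captop [224. 403.] [283. 455.] capbot [228. 376.]
0 foot [241. 304.] [270. 331.] captop [226. 395.] [285. 447.] capbot [229. 369.]
0.003 foot [242. 298.] [271. 326.] captop [227. 386.] [287. 439.] capbot [230. 361.]
```

View pics/f3.png

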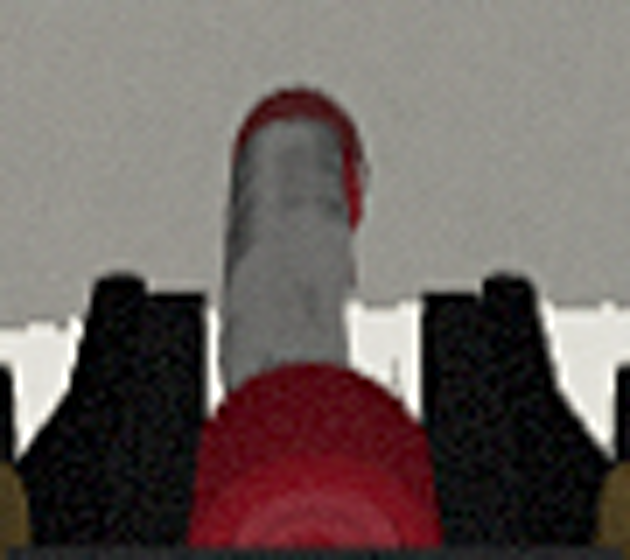

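Request:
drive_tool(moves=[{"x":20,"y":5,"z":-12,"rx":0,"ry":0,"rz":0,"fingers":0.8},{"x":70,"y":12,"z":-12,"rx":0,"ry":0,"rz":0,"fingers":0.8},{"x":119,"y":21,"z":-5,"rx":0,"ry":0,"rz":0,"fingers":0.8},{"x":119,"y":21,"z":30,"rx":0,"ry":0,"rz":0,"fingers":0.8},{"x":119,"y":21,"z":60,"rx":0,"ry":0,"rz":0,"fingers":0.8},{"x":119,"y":21,"z":62,"rx":0,"ry":0,"rz":0,"fingers":0.8},{"x":119,"y":21,"z":62,"rx":0,"ry":0,"rz":0,"fingers":0.8}])

```text
time_s: 5.65
tool_pos: [0.5564, 0.1804, 0.1484]
tool_rot: [179.9, -0.0, 99.7]
force: [0.2, -0.2, 0.3]
grip_width: 0.0179
grasp_force: 15.0
```

Run:
```python
from h import *
c=snap('wrist','w4'); o=sensors.get_obs(); print(o['time_s'],o['tool_pos'],o['tool_rot'],o['force'],o['grip_width'])
k=dict(interpolation=cv2.INTER_CUBIC)
cv2.imwrite('pics/w4z.png',cv2.resize(c['image'][130:290,220:420,::-1],None,fx=3.75,fy=3.75,**k))
for n,p in dict(w2=[.5552,.173,.045],w3=[.5475,.2143,.045]).items(): print(n,(proj(c,p)-[220,130])*3.75)
t=o['tool_pos']; f=t+[-.001,-.006,-.0875]; print('foot',f.round(4),(proj(c,f)-[220,130])*3.75)
```

```text
5.7 [0.55674068 0.18069185 0.14892718] [ 1.79881160e+02 -7.28043119e-03  9.96765879e+01] [-0.4668539   0.71685292 -0.50232599] 0.017666092243584598
w2 [343.04517548 287.62809497]
w3 [339.65026865 111.47453654]
foot [0.5557 0.1747 0.0614] [346.07291956 304.03153916]
```

View pics/w4z.png

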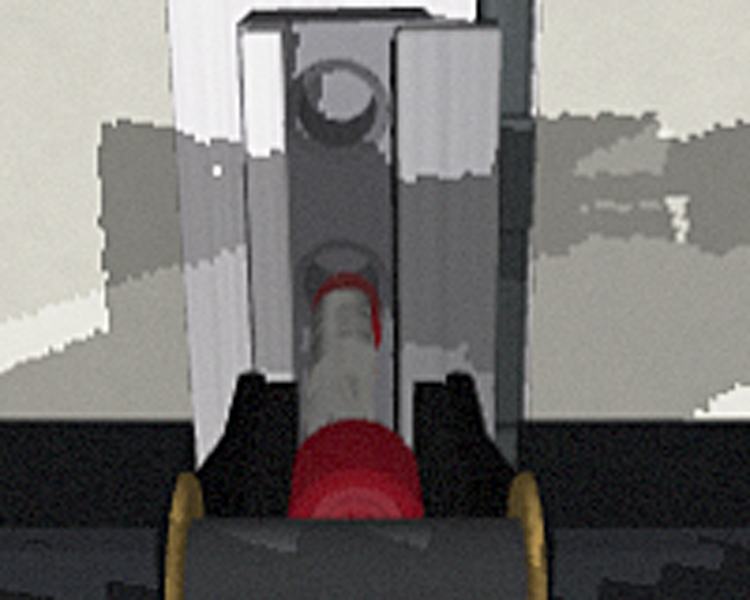

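Wrist crop: well2's rim is centred at about (341,286), well3's at (341,102), and the held foot at about (348,306). The foot is within about 2 mm of well2.

Run:
```python
from h import *
c=load('w4'); z=lambda x,y:(220+x/3.75,130+y/3.75)
f=atz(c,*z(348,306),.0614); w=atz(c,*z(341,286),.045); w3=atz(c,*z(341,102),.045); print(f,w,w3, (w3-w)*1e3)
d=w-f; print(d*1e3,'tool', -.168*d[0]*1e3+.986*d[1]*1e3, .986*d[0]*1e3+.168*d[1]*1e3)
```

```text
[0.5562424 0.1742972 0.0614   ] [0.55465572 0.17331893 0.045     ] [0.54744563 0.21648061 0.045     ] [-7.21008451 43.16167884  0.        ]
[ -1.58668317  -0.97827222 -16.4       ] tool -0.6980136407645172 -1.7288193377588204
```

Request:
drive_tool(moves=[{"x":-0.7,"y":-1.7,"z":5,"rx":0,"ry":0,"rz":0,"fingers":0.8},{"x":-0.7,"y":-1.7,"z":12,"rx":0,"ry":0,"rz":0,"fingers":0.8},{"x":-0.7,"y":-1.7,"z":20,"rx":0,"ry":0,"rz":0,"fingers":0.8},{"x":-0.9,"y":-1.7,"z":28,"rx":0,"ry":0,"rz":0,"fingers":0.8},{"x":-1.1,"y":-1.7,"z":36,"rx":0,"ry":0,"rz":0,"fingers":0.8},{"x":-1.3,"y":-1.7,"z":44,"rx":0,"ry":0,"rz":0,"fingers":0.8},{"x":-1.5,"y":-1.7,"z":50,"rx":0,"ry":0,"rz":0,"fingers":0.8},{"x":-1.5,"y":-1.7,"z":54,"rx":0,"ry":0,"rz":0,"fingers":0.8},{"x":-1.5,"y":-1.7,"z":55,"rx":0,"ry":0,"rz":0,"fingers":0.8},{"x":-1.5,"y":-1.7,"z":55,"rx":0,"ry":0,"rz":0,"fingers":0.8}])

```text
time_s: 6.95
tool_pos: [0.5542, 0.1791, 0.0925]
tool_rot: [-180.0, 0.0, 99.7]
force: [0.3, -1.4, 0.4]
grip_width: 0.0175
grasp_force: 15.0
```

Request:
drive_tool(moves=[{"x":0,"y":0,"z":0,"rx":0,"ry":0,"rz":0,"fingers":-0.2},{"x":0,"y":0,"z":0,"rx":0,"ry":0,"rz":0,"fingers":-0.2},{"x":0,"y":0,"z":0,"rx":0,"ry":0,"rz":0,"fingers":-0.2},{"x":0,"y":0,"z":-30,"rx":0,"ry":0,"rz":0,"fingers":-0.2},{"x":0,"y":0,"z":-80,"rx":0,"ry":0,"rz":0,"fingers":-0.2},{"x":-50,"y":0,"z":-118,"rx":0,"ry":0,"rz":0,"fingers":-0.2},{"x":-110,"y":-8,"z":-118,"rx":0,"ry":0,"rz":0,"fingers":-0.2},{"x":-120,"y":-10,"z":-118,"rx":0,"ry":0,"rz":0,"fingers":-0.2},{"x":-120,"y":-10,"z":-118,"rx":0,"ry":0,"rz":0,"fingers":-0.2}])

```text
time_s: 8.07
tool_pos: [0.5646, 0.0586, 0.2103]
tool_rot: [-180.0, -0.0, 99.6]
force: [0.4, 1.2, -0.0]
grip_width: 0.0522
grasp_force: 0.0
```

Run:
```python
from h import *
c=snap('wrist','w5'); s=snap('side','s5'); t=snap('top','t5'); o=sensors.get_obs(); print(o['time_s'],o['tool_pos'],o['tool_rot'],o['force'],o['grip_width'])
print('wrist',[(q.round(1),b[2:5]) for q,b in red(c,(200,0,450,250))])
rs=[q for q,b in red(s,(240,130,300,200),10)]; print('side',rs); rt=[q for q,b in red(t,(240,200,310,250),8)]; print('top',rt)
for x in rs: print([ (tri((s,*x),(t,*y))[0].round(4),tri((s,*x),(t,*y))[1][0]) for y in rt])
for q,b in red(c,(200,0,450,250)): print(atz(c,*q,.106).round(4))
delta([.492,-.1655,.21],99.7)
```

```text
8.225 [0.56431202 0.06158607 0.21039244] [-1.79990656e+02 -6.11515450e-02  9.99229652e+01] [0.32043221 0.20599973 0.95862886] 0.05189272787642939
wrist [(array([329.5,  52.7]), array([ 25,  32, 573], dtype=int32)), (array([328.6, 160.1]), array([ 22,  23, 411], dtype=int32))]
side [array([271.51111111, 156.95555556]), array([278.14814815, 172.75925926])]
top []
[]
[]
[0.5562 0.1782 0.106 ]
[0.5707 0.0946 0.106 ]
d [-2.112e+02 -1.104e+02  2.000e-01] r [-0.0002 -0.0011  0.0039]
```

Request:
drive_tool(moves=[{"x":-55,"y":-28,"z":0,"rx":0,"ry":0,"rz":0,"fingers":-0.2},{"x":-105,"y":-55,"z":0,"rx":0,"ry":0,"rz":0,"fingers":-0.2},{"x":-160,"y":-82,"z":0,"rx":0,"ry":0,"rz":0,"fingers":-0.2},{"x":-211,"y":-110,"z":0,"rx":0,"ry":0,"rz":0,"fingers":-0.2},{"x":-211,"y":-110,"z":0,"rx":0,"ry":0,"rz":0,"fingers":-0.2},{"x":-211,"y":-110,"z":50,"rx":0,"ry":0,"rz":0,"fingers":-0.2},{"x":-211,"y":-110,"z":90,"rx":0,"ry":0,"rz":0,"fingers":-0.2},{"x":-211,"y":-110,"z":115,"rx":0,"ry":0,"rz":0,"fingers":-0.2},{"x":-211,"y":-110,"z":118,"rx":0,"ry":0,"rz":0,"fingers":-0.2},{"x":-211,"y":-110,"z":118,"rx":0,"ry":0,"rz":0,"fingers":-0.2}])

```text
time_s: 9.48
tool_pos: [0.4931, -0.166, 0.0933]
tool_rot: [179.9, 0.0, 99.9]
force: [-0.0, 0.2, -0.1]
grip_width: 0.052
grasp_force: 0.0
```

Run:
```python
from h import *
c=snap('wrist','w6')
o=sensors.get_obs(); print(o['time_s'],o['tool_pos'],o['tool_rot'],o['force'],o['grip_width'])
delta([.492,-.1655,.091],99.7)
print(proj(c,[.492,-.1655,.102]),[(q.round(1),s) for q,s in red(c,(200,180,420,320))])
```

```text
9.525 [ 0.4933054  -0.16659341  0.0937993 ] [1.79893380e+02 4.74937585e-02 9.98339313e+01] [-0.38633513 -0.08842051  0.99052126] 0.05203574920430722
d [ 1.3 -1.1  2.8] r [0.0019 0.0008 0.0023]
[312.5143023  258.97433354] [(array([313.6, 254.4]), array([296, 238,  36,  31, 919], dtype=int32))]
```

Well centred. I close, then lift.

Request:
drive_tool(moves=[{"x":0,"y":0,"z":2,"rx":0,"ry":0,"rz":0,"fingers":0.8},{"x":0,"y":0,"z":2.5,"rx":0,"ry":0,"rz":0,"fingers":0.8},{"x":0,"y":0,"z":2.5,"rx":0,"ry":0,"rz":0,"fingers":0.8},{"x":0,"y":0,"z":2.5,"rx":0,"ry":0,"rz":0,"fingers":0.8},{"x":0,"y":0,"z":2.5,"rx":0,"ry":0,"rz":0,"fingers":0.8},{"x":0,"y":0,"z":2.5,"rx":0,"ry":0,"rz":0,"fingers":0.8},{"x":0,"y":0,"z":2.5,"rx":0,"ry":0,"rz":0,"fingers":0.8}])

```text
time_s: 10.4
tool_pos: [0.4921, -0.1674, 0.0901]
tool_rot: [180.0, 0.0, 99.7]
force: [-0.4, -0.6, -0.5]
grip_width: 0.0174
grasp_force: 15.0
```

Request:
drive_tool(moves=[{"x":0,"y":0,"z":-30,"rx":0,"ry":0,"rz":0,"fingers":0.8},{"x":0,"y":0,"z":-80,"rx":0,"ry":0,"rz":0,"fingers":0.8},{"x":0,"y":0,"z":-119,"rx":0,"ry":0,"rz":0,"fingers":0.8},{"x":50,"y":27,"z":-122,"rx":0,"ry":0,"rz":0,"fingers":0.8},{"x":105,"y":54,"z":-122,"rx":0,"ry":0,"rz":0,"fingers":0.8},{"x":160,"y":82,"z":-122,"rx":0,"ry":0,"rz":0,"fingers":0.8},{"x":200,"y":98,"z":-122,"rx":0,"ry":0,"rz":0,"fingers":0.8},{"x":200,"y":98,"z":-122,"rx":0,"ry":0,"rz":0,"fingers":0.8},{"x":200,"y":98,"z":-122,"rx":0,"ry":0,"rz":0,"fingers":0.8}])

```text
time_s: 11.52
tool_pos: [0.5545, 0.0453, 0.2117]
tool_rot: [-179.9, 0.1, 99.7]
force: [0.9, -1.0, -1.7]
grip_width: 0.0178
grasp_force: 15.0
```

Run:
```python
from h import *
c=snap('wrist','w7'); o=sensors.get_obs(); print(o['time_s'],o['tool_pos'],o['tool_rot'],o['grip_width'],o['grasp_force'])
k=dict(interpolation=cv2.INTER_CUBIC)
im=np.zeros((600,800,3),np.uint8)
im[:,:400]=cv2.resize(c['image'][0:240,240:400,::-1],(400,600),**k)
im[:400,410:800]=cv2.resize(c['image'][190:270,270:348,::-1],(390,400),**k); cv2.imwrite('pics/w7z.png',im)
th=np.linspace(0,6.28,60); t=o['tool_pos']
for dy in (-6,-3,0,3,6):
  for n,z,r in(('foot',-.0878,.0077),('capbot',0,.0095)):
    p=np.array([proj(c,t+[r*np.cos(a),r*np.sin(a)+dy/1e3,z]) for a in th]); p=np.c_[(p[:,0]-270)*5+410,(p[:,1]-190)*5]; print(dy,n,p.min(0).round(),p.max(0).round())
```

```text
11.575 [0.55457232 0.04448879 0.21173646] [-1.79948315e+02  6.05749696e-02  9.96177247e+01] 0.017842904380346872 14.999781549377076
-6 foot [580.  66.] [672. 153.]
-6 capbot [538. 291.] [706. 441.]
-3 foot [583.  49.] [675. 137.]
-3 capbot [542. 267.] [711. 419.]
0 foot [586.  32.] [678. 120.]
0 capbot [546. 242.] [716. 396.]
3 foot [589.  15.] [681. 104.]
3 capbot [550. 217.] [721. 372.]
6 foot [591.  -2.] [684.  87.]
6 capbot [554. 192.] [726. 349.]
```

View pics/w7z.png

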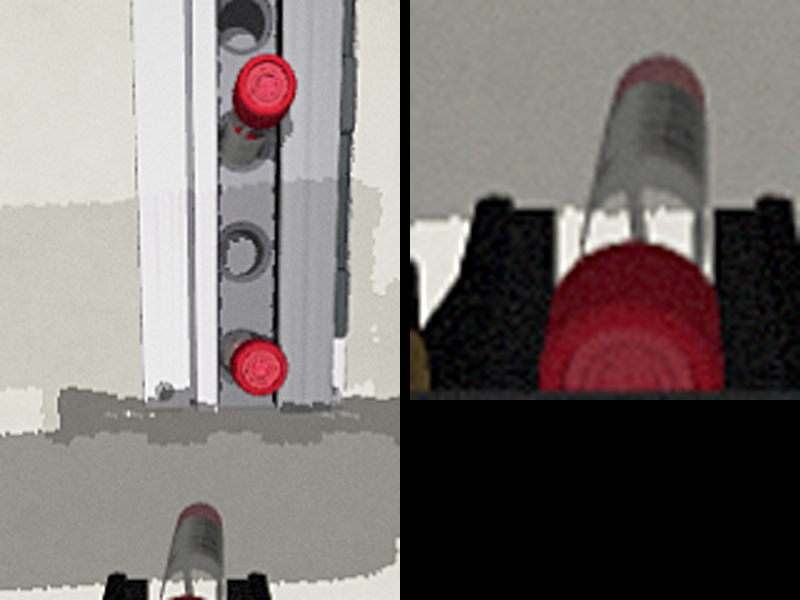

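Crop: well1's rim is centred at about (245,252), i.e. image (338,100.8). The held foot is at (660,100), so it leans about 5 mm to the right and 4 mm back. I'll tilt the tool to stand it upright.

Run:
```python
from h import *
c=load('w7'); o=sensors.get_obs(); w=atz(c,240+245/2.5,252/2.5,.045); print('w1',w.round(4))
R0=Ro.from_euler('xyz',o['tool_rot'],degrees=True); dR=Ro.from_rotvec([.05,.04,0])
f=dR.apply([-4,5,87.8]); print('foot tool',f)
d=R0.inv().apply(w+[0,0,.012]-o['tool_pos'])*1e3-f; print('shift',d)
```

```text
w1 [0.5636 0.1321 0.045 ]
foot tool [-0.48220218  0.60275272 88.02979138]
shift [85.52387007 23.07421003 66.59555516]
```

Request:
drive_tool(moves=[{"x":10,"y":5,"z":-8,"rx":0.05,"ry":0.04,"rz":0,"fingers":0.8},{"x":50,"y":14,"z":-8,"rx":0.05,"ry":0.04,"rz":0,"fingers":0.8},{"x":85.5,"y":22.7,"z":-5,"rx":0.05,"ry":0.04,"rz":0,"fingers":0.8},{"x":85.5,"y":22.7,"z":0,"rx":0.05,"ry":0.04,"rz":0,"fingers":0.8},{"x":85.5,"y":22.7,"z":30,"rx":0.05,"ry":0.04,"rz":0,"fingers":0.8},{"x":85.5,"y":22.7,"z":58,"rx":0.05,"ry":0.04,"rz":0,"fingers":0.8},{"x":85.5,"y":22.7,"z":62,"rx":0.05,"ry":0.04,"rz":0,"fingers":0.8},{"x":85.5,"y":22.7,"z":62,"rx":0.05,"ry":0.04,"rz":0,"fingers":0.8}])

```text
time_s: 12.58
tool_pos: [0.5631, 0.133, 0.1505]
tool_rot: [-177.1, -2.3, 99.6]
force: [-0.5, 0.3, -0.1]
grip_width: 0.0179
grasp_force: 15.0
```

Run:
```python
from h import *
c=snap('wrist','w8'); o=sensors.get_obs(); print(o['time_s'],o['tool_pos'],o['tool_rot'],o['force'],o['grip_width'])
k=dict(interpolation=cv2.INTER_CUBIC)
s=snap('side','s8'); p=proj(s,o['tool_pos']).astype(int)
im=np.zeros((560,800,3),np.uint8)
im[:,:560]=cv2.resize(c['image'][130:290,230:390,::-1],None,fx=3.5,fy=3.5,**k)
im[:330,570:800]=cv2.resize(s['image'][p[1]-20:p[1]+46,p[0]-23:p[0]+23,::-1],(230,330),**k)
cv2.imwrite('pics/w8z.png',im)
R=Ro.from_euler('xyz',o['tool_rot'],degrees=True)
f=o['tool_pos']+R.apply([-.004,.005,.0878]); print('foot',f.round(4),(proj(c,f)-[230,130])*3.5,'w1',(proj(c,[.5632,.132,.045])-[230,130])*3.5)
```

```text
12.625 [0.56343385 0.13358322 0.15105982] [-177.21505139   -2.26451467   99.60132146] [-0.48695742 -0.31574831 -0.52532973] 0.017758455374019506
foot [0.5642 0.1332 0.063 ] [318.52028458 275.40496383] w1 [315.75776887 259.1504585 ]
```

View pics/w8z.png

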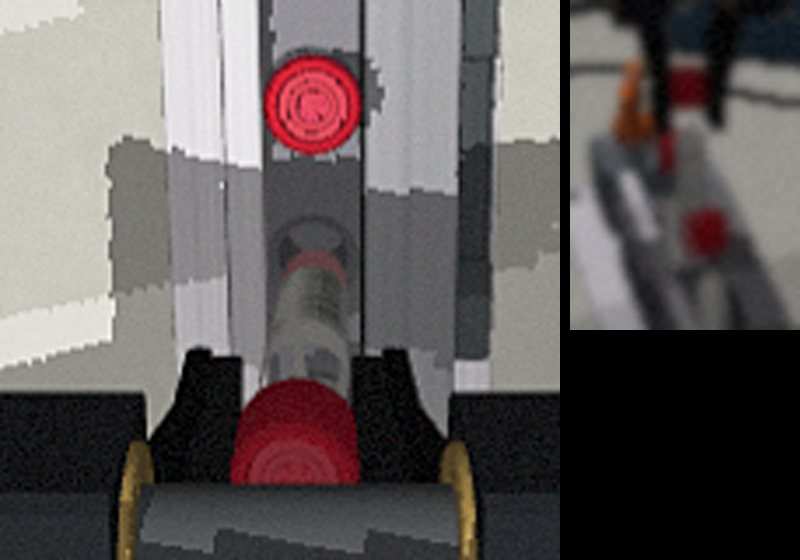

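Well1's rim is centred at about (313,257) and the held foot at (317,280). That leaves a correction of about 1–2 mm.

Run:
```python
from h import *
c=load('w8'); z=lambda x,y:(230+x/3.5,130+y/3.5); o=sensors.get_obs()
R=Ro.from_euler('xyz',o['tool_rot'],degrees=True)
f=atz(c,*z(317,280),.063); w=atz(c,*z(313,257),.045); print(f,w,(w-f)*1e3)
d=w-f; print('at mouth tool', R.inv().apply(d)*1e3); d=d+[0,0,-.040]; print('bottom',R.inv().apply(d)*1e3)
```

```text
[0.56408092 0.13198966 0.063     ] [0.56241063 0.1324321  0.045     ] [ -1.67029786   0.44243172 -18.        ]
at mouth tool [ 2.63827846e-03 -7.06173718e-01  1.80689500e+01]
bottom [-1.58021948  1.21262794 57.99153456]
```

Request:
drive_tool(moves=[{"x":0.5,"y":-1.3,"z":5,"rx":0,"ry":0,"rz":0,"fingers":0.8},{"x":0.2,"y":-1.0,"z":12,"rx":0,"ry":0,"rz":0,"fingers":0.8},{"x":0,"y":-0.6,"z":20,"rx":0,"ry":0,"rz":0,"fingers":0.8},{"x":-0.4,"y":-0.2,"z":28,"rx":0,"ry":0,"rz":0,"fingers":0.8},{"x":-0.7,"y":0.2,"z":36,"rx":0,"ry":0,"rz":0,"fingers":0.8},{"x":-1,"y":0.5,"z":44,"rx":0,"ry":0,"rz":0,"fingers":0.8},{"x":-1.3,"y":0.8,"z":51,"rx":0,"ry":0,"rz":0,"fingers":0.8},{"x":-1.5,"y":1,"z":56,"rx":0,"ry":0,"rz":0,"fingers":0.8},{"x":-1.6,"y":1.1,"z":57,"rx":0,"ry":0,"rz":0,"fingers":0.8},{"x":-1.6,"y":1.1,"z":57,"rx":0,"ry":0,"rz":0,"fingers":0.8}])

```text
time_s: 13.92
tool_pos: [0.5606, 0.1347, 0.0926]
tool_rot: [-177.1, -2.3, 99.7]
force: [3.0, 1.1, -1.6]
grip_width: 0.0172
grasp_force: 15.2
```

Request:
drive_tool(moves=[{"x":0,"y":0,"z":0,"rx":0,"ry":0,"rz":0,"fingers":-0.2},{"x":0,"y":0,"z":0,"rx":0,"ry":0,"rz":0,"fingers":-0.2},{"x":0,"y":0,"z":0,"rx":0,"ry":0,"rz":0,"fingers":-0.2},{"x":1,"y":-1.2,"z":-30,"rx":0,"ry":0,"rz":0,"fingers":-0.2},{"x":2.5,"y":-3,"z":-80,"rx":0,"ry":0,"rz":0,"fingers":-0.2},{"x":30,"y":-6,"z":-119,"rx":-0.05,"ry":-0.04,"rz":0,"fingers":-0.2},{"x":70,"y":-7.5,"z":-119,"rx":-0.05,"ry":-0.04,"rz":0,"fingers":-0.2},{"x":70,"y":-7.5,"z":-119,"rx":-0.05,"ry":-0.04,"rz":0,"fingers":-0.2},{"x":70,"y":-7.5,"z":-119,"rx":-0.05,"ry":-0.04,"rz":0,"fingers":-0.2}])

```text
time_s: 15.05
tool_pos: [0.5482, 0.1981, 0.2146]
tool_rot: [-180.0, 0.1, 99.7]
force: [0.6, -1.3, -0.3]
grip_width: 0.0521
grasp_force: 0.0
```

```bash
cat >> h.py <<'E'
def orange(c,box=(0,0,640,400)):
    i=cv2.cvtColor(c['image'],cv2.COLOR_RGB2HSV)
    m=((i[...,0]>=6)&(i[...,0]<=18)&(i[...,1]>170)&(i[...,2]>80)).astype(np.uint8)
    n,l,s,ce=cv2.connectedComponentsWithStats(m); x0,y0,x1,y1=box
    return [(k,ce[k].round(1),s[k],l) for k in range(1,n) if s[k,4]>15 and x0<ce[k][0]<x1 and y0<ce[k][1]<y1]
E
python3 - <<'E'
from h import *
c=snap('wrist','w9'); s=snap('side','s9'); t=snap('top','t9'); o=sensors.get_obs(); print(o['time_s'],o['tool_pos'],o['tool_rot'],o['force'],o['grip_width'])
print('wrist',[(q.round(1),b[2:5],atz(c,*q,.106).round(4)) for q,b in red(c,(200,0,450,400))])
print('side',[(q.round(1),b[2:5]) for q,b in red(s,(240,130,300,200),10)])
for p in ([.5706,.0946,.104],[.5628,.132,.104],[.5562,.1782,.104]): print(proj(s,p).round(1))
for n,q,cc in(('w',c,0),('s',s,0),('t',t,0)): print(n,[(r[1],r[2]) for r in orange(q)])
k=dict(interpolation=cv2.INTER_CUBIC)
im=np.zeros((400,800,3),np.uint8); im[:,:400]=cv2.resize(c['image'][0:400:,220:420,::-1][:200],(400,400),**k)
im[:,405:725]=cv2.resize(s['image'][135:195,250:298,::-1],(320,400),**k); cv2.imwrite('pics/w9z.png',im)
E
```

```text
15.2 [0.54857976 0.19723924 0.21429496] [-1.79929742e+02  3.35180729e-02  9.96160526e+01] [ 0.55526673 -0.33860577 -0.12251498] 0.052627842325728494
wrist [(array([319.3, 217.9]), array([ 21,  23, 383], dtype=int32), array([0.5559, 0.1794, 0.106 ])), (array([322.6, 259.1]), array([ 21,  20, 341], dtype=int32), array([0.5663, 0.1386, 0.106 ])), (array([319.1, 301.9]), array([ 19,  14, 224], dtype=int32), array([0.5713, 0.0908, 0.106 ]))]
side [(array([275.8, 165.7]), array([ 14,  24, 158], dtype=int32))]
[279.3 172.2]
[275.6 164.9]
[272.6 156.2]
w [(array([315.4,  86.6]), array([303,  60,  24,  53, 630], dtype=int32)), (array([615.7,  81.4]), array([609,  75,  14,  14,  93], dtype=int32)), (array([579.9, 139.2]), array([574, 134,  13,  12,  72], dtype=int32)), (array([477.2, 227.5]), array([468, 222,  26,  19,  47], dtype=int32))]
s []
t []
```

View pics/w9z.png

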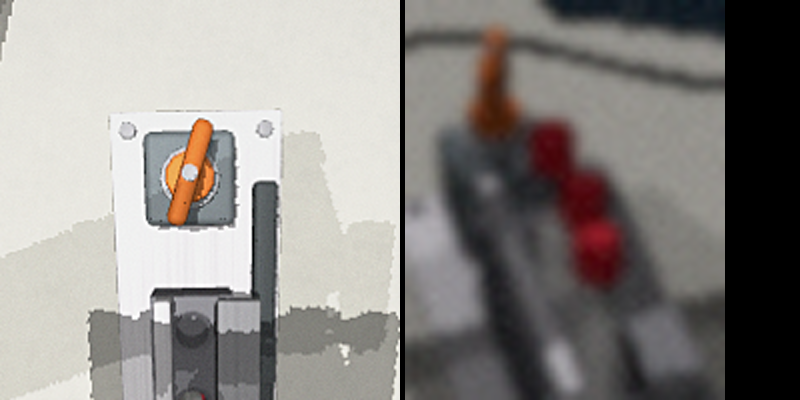

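All three caps stand at equal height in a row. Wing plate crop: top-edge ends at (204,122) and (176,221), centre pin at (190,173).

Run:
```python
from h import *
c=load('w9'); T=load('top0'); S=load('s9'); o=sensors.get_obs()
z=lambda x,y:(220+x/2,y/2)
a=atz(c,*z(204,122),.091); b=atz(c,*z(176,221),.091); m=atz(c,*z(190,173),.091); print(a,b,m,np.linalg.norm(a-b))
d=a-b; y=np.degrees(np.arctan2(d[1],d[0])); print('wing yaw',y)
print('tri',tri((c,*z(190,173)),(S,250+(490-405)/320*48,135+60/400*60)))
X=m.copy(); X[2]=.15; print(o['qpos'].round(1)); delta(X,y)
print('row pred',np.array([.5475,.2148])+.079*np.array([-.182,.983]))
```

```text
[0.53482005 0.31318291 0.091     ] [0.52982774 0.27110234 0.091     ] [0.53248167 0.29191042 0.091     ] 0.04237567380160724
wing yaw 83.2342394703682
tri (array([0.53125793, 0.29237813, 0.0827263 ]), [np.float64(1.1), np.float64(1.1)])
[ 15.6  15.5 -44.8  93.   11.2  76.2 -21.3]
d [96.1  0.  64.2] r [-0.0011  0.0008  0.2859]
row pred [0.533122 0.292457]
```

Request:
drive_tool(moves=[{"x":50,"y":0,"z":0,"rx":0,"ry":0,"rz":0.14,"fingers":-0.2},{"x":96,"y":0,"z":0,"rx":0,"ry":0,"rz":0.286,"fingers":-0.2},{"x":96,"y":0,"z":0,"rx":0,"ry":0,"rz":0.286,"fingers":-0.2},{"x":96,"y":0,"z":50,"rx":0,"ry":0,"rz":0.286,"fingers":-0.2},{"x":96,"y":0,"z":95,"rx":0,"ry":0,"rz":0.286,"fingers":-0.2},{"x":96,"y":0,"z":110,"rx":0,"ry":0,"rz":0.286,"fingers":-0.2},{"x":96,"y":0,"z":110,"rx":0,"ry":0,"rz":0.286,"fingers":-0.2}])

```text
time_s: 16.08
tool_pos: [0.5323, 0.2922, 0.1045]
tool_rot: [-179.9, 0.1, 83.3]
force: [-0.6, 1.1, 0.2]
grip_width: 0.0522
grasp_force: 0.0
```

Run:
```python
from h import *
c=snap('wrist','w10'); o=sensors.get_obs(); print(o['time_s'],o['tool_pos'],o['tool_rot'],o['force'],o['grip_width'])
k,ce,s,l=max(orange(c,(200,150,450,350)),key=lambda r:r[2][4]); print(ce,s)
ys,xs=np.where(l==k); (cx,cy),wh,an=cv2.minAreaRect(np.c_[xs,ys].astype(np.float32)); print(cx,cy,wh,an)
print('pred',proj(c,[.5327,.292,.091]),proj(c,o['tool_pos']+[0,0,.011]))
delta([.5327,.292,.076],83.2)
```

```text
16.125 [0.53303449 0.29315886 0.10594128] [ 1.79948579e+02 -3.53718034e-02  8.33069507e+01] [0.54425956 1.37601479 0.32865115] 0.05231583909174432
[313.9 228.2] [ 297  196   34   72 1300]
315.6620178222656 231.58047485351562 (70.92221069335938, 32.79746627807617) 76.60750579833984
pred [315.15439661 242.70679037] [315.5668608  261.95203676]
d [-1.2 -0.2 29.9] r [ 0.0009 -0.0006  0.0019]
```

Request:
drive_tool(force=30, moves=[{"x":-1,"y":0,"z":20,"rx":0,"ry":0,"rz":0,"fingers":-0.2},{"x":-1,"y":0,"z":29,"rx":0,"ry":0,"rz":0,"fingers":0.3},{"x":-1,"y":0,"z":29,"rx":0,"ry":0,"rz":0,"fingers":1},{"x":-1,"y":0,"z":29,"rx":0,"ry":0,"rz":0,"fingers":1},{"x":-1,"y":0,"z":29,"rx":0,"ry":0,"rz":0,"fingers":1},{"x":-1,"y":0,"z":29,"rx":0,"ry":0,"rz":0,"fingers":1},{"x":-1,"y":0,"z":29,"rx":0,"ry":0,"rz":0,"fingers":1},{"x":-1,"y":0,"z":29,"rx":0,"ry":0,"rz":0,"fingers":1}])

```text
time_s: 17.12
tool_pos: [0.5321, 0.2926, 0.0763]
tool_rot: [180.0, -0.0, 83.4]
force: [-0.7, -0.3, 2.3]
grip_width: 0.0087
grasp_force: 30.0
```

Run:
```python
from h import *
o=sensors.get_obs(); print(o)
```

```text
{'time_s': 17.125, 'qpos': array([  2.3916179 ,  25.77539542, -41.75703482,  98.21428669,
        18.92889587,  63.25469879, -51.82217642]), 'joint_velocities': array([ 0.00908487,  0.05678762, -0.08035133,  0.04075886,  0.08907184,
       -0.02752589, -0.11655483]), 'effort': array([ 3.45335773e-02, -4.34520829e+01, -8.53925049e+00, -2.63861382e+01,
        5.44130313e-02, -1.70845706e-01,  5.45744004e-02]), 'tool_pos': array([0.53207759, 0.29256587, 0.07625251]), 'tool_rot': array([ 1.79980814e+02, -1.01675387e-02,  8.33500674e+01]), 'force': array([-0.67856725, -0.30626561,  2.28744488]), 'wrist_torque': array([-0.03157974, -0.00227491, -0.07326899]), 'grasp_force': 30.000145747326314, 'grip_width': 0.008724707992453397}
```

Request:
drive_tool(moves=[{"x":0,"y":0,"z":0,"rx":0,"ry":0,"rz":0.1,"fingers":1},{"x":0,"y":0,"z":0,"rx":0,"ry":0,"rz":0.22,"fingers":1},{"x":0,"y":0,"z":0,"rx":0,"ry":0,"rz":0.34,"fingers":1},{"x":0,"y":0,"z":0,"rx":0,"ry":0,"rz":0.46,"fingers":1},{"x":0,"y":0,"z":0,"rx":0,"ry":0,"rz":0.58,"fingers":1},{"x":0,"y":0,"z":0,"rx":0,"ry":0,"rz":0.7,"fingers":1},{"x":0,"y":0,"z":0,"rx":0,"ry":0,"rz":0.8,"fingers":1},{"x":0,"y":0,"z":0,"rx":0,"ry":0,"rz":0.85,"fingers":1},{"x":0,"y":0,"z":0,"rx":0,"ry":0,"rz":0.85,"fingers":1}])

```text
time_s: 18.25
tool_pos: [0.5324, 0.2923, 0.0763]
tool_rot: [180.0, -0.0, 34.7]
force: [0.3, -0.7, 2.0]
grip_width: 0.009
grasp_force: 30.0
```

Run:
```python
from h import *
o=sensors.get_obs()
for k in('time_s','qpos','tool_pos','tool_rot','force','wrist_torque','grasp_force','grip_width'): print(k,np.round(o[k],4))
```

```text
time_s 18.25
qpos [ -4.4303  23.5096 -32.8332  98.4467  14.2014  62.1728 -97.0986]
tool_pos [0.5324 0.2923 0.0763]
tool_rot [ 1.799605e+02 -4.190000e-02  3.467310e+01]
force [ 0.3388 -0.7113  1.9872]
wrist_torque [-0.1297 -0.0837 -0.0551]
grasp_force 30.0004
grip_width 0.009
```

Request:
drive_tool(moves=[{"x":0,"y":0,"z":0,"rx":0,"ry":0,"rz":0.08,"fingers":1},{"x":0,"y":0,"z":0,"rx":0,"ry":0,"rz":0.16,"fingers":1},{"x":0,"y":0,"z":0,"rx":0,"ry":0,"rz":0.24,"fingers":1},{"x":0,"y":0,"z":0,"rx":0,"ry":0,"rz":0.32,"fingers":1},{"x":0,"y":0,"z":0,"rx":0,"ry":0,"rz":0.32,"fingers":1}])

```text
time_s: 18.88
tool_pos: [0.5325, 0.2922, 0.0762]
tool_rot: [180.0, -0.0, 16.4]
force: [0.9, -1.1, 2.8]
grip_width: 0.0086
grasp_force: 30.0
```

Run:
```python
from h import *
o=sensors.get_obs()
for k in('time_s','qpos','tool_pos','tool_rot','force','wrist_torque','grip_width'): print(k,np.round(o[k],4))
```

```text
time_s 18.875
qpos [  -6.9424   22.8696  -29.6363   98.5333   12.6353   61.8849 -114.242 ]
tool_pos [0.5325 0.2922 0.0762]
tool_rot [ 1.799691e+02 -4.730000e-02  1.638720e+01]
force [ 0.9217 -1.1411  2.7632]
wrist_torque [-0.186  -0.1505 -0.0882]
grip_width 0.0086
```

Not at the stop yet; smaller steps now.

Request:
drive_tool(moves=[{"x":0,"y":0,"z":0,"rx":0,"ry":0,"rz":0.04,"fingers":1},{"x":0,"y":0,"z":0,"rx":0,"ry":0,"rz":0.08,"fingers":1},{"x":0,"y":0,"z":0,"rx":0,"ry":0,"rz":0.11,"fingers":1},{"x":0,"y":0,"z":0,"rx":0,"ry":0,"rz":0.11,"fingers":1}])

```text
time_s: 19.38
tool_pos: [0.5325, 0.2921, 0.0763]
tool_rot: [180.0, -0.1, 10.1]
force: [1.3, -1.4, 3.3]
grip_width: 0.0088
grasp_force: 30.0
```

Run:
```python
from h import *
o=sensors.get_obs()
for k in('time_s','qpos','tool_pos','tool_rot','force','wrist_torque','grip_width'): print(k,np.round(o[k],4))
```

```text
time_s 19.375
qpos [  -7.795    22.6677  -28.5655   98.5687   12.1319   61.7954 -120.175 ]
tool_pos [0.5325 0.2921 0.0763]
tool_rot [ 1.799647e+02 -5.360000e-02  1.008880e+01]
force [ 1.3093 -1.4261  3.3396]
wrist_torque [-0.4057 -0.3019  0.2774]
grip_width 0.0088
```

Request:
drive_tool(moves=[{"x":0,"y":0,"z":0,"rx":0,"ry":0,"rz":0.03,"fingers":1},{"x":0,"y":0,"z":0,"rx":0,"ry":0,"rz":0.05,"fingers":1},{"x":0,"y":0,"z":0,"rx":0,"ry":0,"rz":0.05,"fingers":1},{"x":0,"y":0,"z":0,"rx":0,"ry":0,"rz":0.05,"fingers":1}])

```text
time_s: 19.88
tool_pos: [0.5325, 0.2922, 0.0762]
tool_rot: [180.0, -0.1, 7.2]
force: [2.8, -2.2, 6.2]
grip_width: 0.0097
grasp_force: 30.0
```

Run:
```python
from h import *
o=sensors.get_obs()
for k in('time_s','qpos','tool_pos','tool_rot','force','wrist_torque','grip_width','grasp_force'): print(k,np.round(o[k],4))
```

```text
time_s 19.875
qpos [  -8.1948   22.581   -28.068    98.5829   11.8881   61.744  -122.9292]
tool_pos [0.5325 0.2922 0.0762]
tool_rot [ 1.79979e+02 -5.85000e-02  7.16270e+00]
force [ 2.8455 -2.215   6.2422]
wrist_torque [-0.6349 -0.5642  0.5636]
grip_width 0.0097
grasp_force 30.0015
```

Torque climbs steadily to 0.56 N m, so the screw is on its stop. I hold it for a second.

Request:
drive_tool(moves=[{"x":0,"y":0,"z":0,"rx":0,"ry":0,"rz":0,"fingers":1},{"x":0,"y":0,"z":0,"rx":0,"ry":0,"rz":0,"fingers":1},{"x":0,"y":0,"z":0,"rx":0,"ry":0,"rz":0,"fingers":1},{"x":0,"y":0,"z":0,"rx":0,"ry":0,"rz":0,"fingers":1},{"x":0,"y":0,"z":0,"rx":0,"ry":0,"rz":0,"fingers":1},{"x":0,"y":0,"z":0,"rx":0,"ry":0,"rz":0,"fingers":1},{"x":0,"y":0,"z":0,"rx":0,"ry":0,"rz":0,"fingers":1},{"x":0,"y":0,"z":0,"rx":0,"ry":0,"rz":0,"fingers":1},{"x":0,"y":0,"z":0,"rx":0,"ry":0,"rz":0,"fingers":1},{"x":0,"y":0,"z":0,"rx":0,"ry":0,"rz":0,"fingers":1}])

```text
time_s: 21.12
tool_pos: [0.5326, 0.2922, 0.0762]
tool_rot: [180.0, -0.1, 7.2]
force: [3.0, -2.4, 5.0]
grip_width: 0.0092
grasp_force: 30.0
```

Request:
drive_tool(moves=[{"x":0,"y":0,"z":0,"rx":0,"ry":0,"rz":-0.1,"fingers":1},{"x":0,"y":0,"z":0,"rx":0,"ry":0,"rz":-0.22,"fingers":1},{"x":0,"y":0,"z":0,"rx":0,"ry":0,"rz":-0.34,"fingers":1},{"x":0,"y":0,"z":0,"rx":0,"ry":0,"rz":-0.46,"fingers":1},{"x":0,"y":0,"z":0,"rx":0,"ry":0,"rz":-0.58,"fingers":1},{"x":0,"y":0,"z":0,"rx":0,"ry":0,"rz":-0.7,"fingers":1},{"x":0,"y":0,"z":0,"rx":0,"ry":0,"rz":-0.82,"fingers":1},{"x":0,"y":0,"z":0,"rx":0,"ry":0,"rz":-0.94,"fingers":1},{"x":0,"y":0,"z":0,"rx":0,"ry":0,"rz":-1.06,"fingers":1},{"x":0,"y":0,"z":0,"rx":0,"ry":0,"rz":-1.18,"fingers":1},{"x":0,"y":0,"z":0,"rx":0,"ry":0,"rz":-1.3,"fingers":1},{"x":0,"y":0,"z":0,"rx":0,"ry":0,"rz":-1.42,"fingers":1},{"x":0,"y":0,"z":0,"rx":0,"ry":0,"rz":-1.54,"fingers":1},{"x":0,"y":0,"z":0,"rx":0,"ry":0,"rz":-1.62,"fingers":1},{"x":0,"y":0,"z":0,"rx":0,"ry":0,"rz":-1.66,"fingers":1},{"x":0,"y":0,"z":0,"rx":0,"ry":0,"rz":-1.66,"fingers":1},{"x":0,"y":0,"z":0,"rx":0,"ry":0,"rz":-1.66,"fingers":1}])

```text
time_s: 23.25
tool_pos: [0.5319, 0.2927, 0.0763]
tool_rot: [-180.0, -0.0, 102.2]
force: [1.0, -2.7, 5.7]
grip_width: 0.0086
grasp_force: 30.0
```

Run:
```python
from h import *
o=sensors.get_obs()
for k in('time_s','qpos','tool_pos','tool_rot','force','wrist_torque','grip_width','grasp_force'): print(k,np.round(o[k],4))
c=snap('wrist','w11'); s=snap('side','s11'); t=snap('top','t11')
for r in orange(c,(200,120,450,400)):
    ys,xs=np.where(r[3]==r[0]); print(r[1],r[2],cv2.minAreaRect(np.c_[xs,ys].astype(np.float32)))
    for x in range(int(xs.min()),int(xs.max())+1,3):
        pass
print('red side',[(q.round(1),b[2:5]) for q,b in red(s,(230,130,300,290),10)]); print('red wrist',[(q.round(1),b[2:5],atz(c,*q,.106).round(3)) for q,b in red(c,(150,150,500,400),20)])
print('top red',[q.round(1) for q,b in red(t,(240,200,468,285),5)])
```

```text
time_s 23.25
qpos [  4.915   26.8641 -45.1815  98.1255  20.8883  63.7966 -34.3737]
tool_pos [0.5319 0.2927 0.0763]
tool_rot [-1.799875e+02 -3.620000e-02  1.021910e+02]
force [ 1.0378 -2.7158  5.6511]
wrist_torque [-0.4984 -0.4761  0.0159]
grip_width 0.0086
grasp_force 30.001
[314.3 236.3] [299 210  32  58 910] ((312.8168640136719, 237.7847137451172), (30.29983901977539, 55.6597785949707), 12.200469017028809)
[314.3 298.5] [307 296  16   7  87] ((314.5, 299.0), (6.0, 15.0), 90.0)
red side [(array([275.2, 164.5]), array([ 14,  25, 166], dtype=int32)), (array([284.5, 258.7]), array([ 8, 11, 79], dtype=int32)), (array([250.5, 280.8]), array([ 8, 11, 81], dtype=int32))]
red wrist []
top red [array([417.4, 229.6]), array([298.1, 230.5]), array([282.4, 232.3]), array([266.8, 236.4]), array([438.9, 253.1])]
```

Run:
```python
from h import *
for f,ty in(('w10',83.3),('w11',102.2)):
    c=load(f); r=max(orange(c,(200,150,450,350)),key=lambda r:r[2][4]); m=r[3]==r[0]
    print(f,[(y,int(np.where(m[y])[0].min()),int(np.where(m[y])[0].max())) for y in range(r[2][1],r[2][1]+r[2][3],5)])
    for d in(-6,-3,0,3,6):
        a=np.radians(ty+d); R=np.array([[np.cos(a),-np.sin(a)],[np.sin(a),np.cos(a)]])
        P=[np.r_[np.array([.5325,.2923])+R@[x,y],z] for x,y,z in((.023,0,.091),(.023,0,.063),(.005,0,.091))]
        print(ty+d,[proj(c,p).round(1).tolist() for p in P])
    for y,g in((214,0),(222,0)): print(y,cv2.cvtColor(c['image'][y:y+1,290:342],cv2.COLOR_RGB2HSV)[0,::3,:].tolist()) if f=='w11' else 0
```

```text
w10 [(196, 312, 318), (201, 308, 320), (206, 308, 321), (211, 303, 325), (216, 299, 328), (221, 298, 330), (226, 298, 330), (231, 299, 329), (236, 303, 324), (241, 307, 320), (246, 307, 320), (251, 307, 320), (256, 307, 320), (261, 307, 320), (266, 307, 320)]
77.3 [[318.9, 206.1], [318.4, 192.9], [315.6, 234.6]]
80.3 [[316.9, 205.9], [316.6, 192.8], [315.2, 234.6]]
83.3 [[314.8, 205.9], [314.8, 192.8], [314.8, 234.6]]
86.3 [[312.7, 205.9], [313.0, 192.8], [314.3, 234.6]]
89.3 [[310.6, 206.1], [311.2, 192.9], [313.9, 234.6]]
w11 [(210, 313, 316), (215, 307, 321), (220, 307, 321), (225, 304, 325), (230, 299, 330), (235, 306, 322), (240, 306, 322), (245, 306, 322), (250, 307, 322), (255, 307, 322), (260, 307, 322), (265, 307, 322)]
96.2 [[320.3, 225.2], [319.4, 207.2], [316.4, 258.0]]
99.2 [[317.8, 225.0], [317.3, 207.1], [315.9, 258.0]]
102.2 [[315.4, 224.9], [315.3, 207.0], [315.4, 258.0]]
105.2 [[312.9, 225.0], [313.2, 207.1], [314.8, 258.0]]
108.2 [[310.5, 225.2], [311.1, 207.2], [314.3, 258.0]]
214 [[97, 29, 80], [90, 30, 69], [107, 23, 77], [100, 20, 78], [95, 41, 75], [150, 7, 69], [13, 210, 91], [12, 231, 86], [11, 184, 93], [12, 202, 91], [12, 201, 89], [90, 16, 79], [110, 30, 77], [90, 23, 79], [99, 23, 78], [90, 23, 77], [109, 25, 82], [99, 23, 76]]
222 [[85, 20, 75], [98, 14, 75], [113, 12, 85], [135, 6, 83], [83, 12, 87], [109, 21, 96], [11, 195, 90], [12, 197, 93], [12, 208, 92], [13, 216, 91], [12, 182, 91], [6, 31, 81], [110, 8, 94], [130, 8, 93], [0, 3, 87], [99, 32, 79], [105, 20, 78], [100, 20, 76]]
```

```bash
python3 -c "
from cell import workorder
print(workorder.sign_off())"
```

```text
the job is handed in; nothing more can be done
None
```

The job is handed in: two more tubes stand in well1 and well2 beside the one in well0, and the other two stay in the rack. The thumbscrew was seated, held for about 1 s, backed off roughly 90° (give or take a few degrees) and is still gripped; I read full insertion from the release height and low forces, not from a final picture.

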